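# Make room in the toy crate and pack the wooden milk carton

### The arm

A 6-joint arm with a two-finger parallel gripper is mounted at the origin on the work surface. World frame = base frame: x ahead of the robot, y to its left, z up, the work surface at z = 0. Lengths are in m, angles in rad, forces in N, time in s.
With the tool pointing down it reaches from about 0.35 to 0.975 m from the base axis. Payload 4.9 kg.
Tool frame: the origin (TCP) lies between the finger pads; the fingertips stand 14 mm ahead of it and the grasp point (between the pads) lies 5 mm behind it (manip.tcp_to_tips is the distance from the TCP to the fingertips, in m); z points along the fingers, y is the line along which they close (so a half turn about z gives the same grasp; the last joint's range is limited). The gripper opens to 85 mm and grips with 20 to 120 N. Pads are 22 mm wide; open, the fingers measure 114 mm over their backs; the gripper's body (76 mm by 85 mm) begins 54 mm behind the grasp point. The pads swing forward as they close: fully open they stand 13 mm farther back than shut.
Start: joints at [-1.269, 0.053, 1.613, -0, 1.476, -0.119], TCP at [0.255, -0.57, 0.245] pointing down, gripper open.
Joint ranges: [-3.01, 3.01], [-1.01, 2.22], [0.06, 2.58], [-1.02, 4.17], [0.09, 2.62], [-3.14, 3.14]. Speed limits (rad/s): [2.57, 2.57, 3.14, 3.14, 3.14, 3.14].

### API

Orientations are given as a unit quaternion [w, x, y, z].
In Python, from plant import manip gives the robot as it stands.
- The arm moves only by the tool servo_tool, never from a script. Its argument "moves" is a list that holds one entry, the list of rows, each a list of 7 numbers: the shift along the tool's x, y, z in mm, then the turn, a rotation vector about the tool's x, y, z in degrees, then the finger opening in mm, from 0 to 85.4. In form: [[[x, y, z, ax, ay, az, fingers], ...]]. A call has 1 to 12 rows; each row shifts and turns the commanded pose from where the row before left it, along the tool's axes as they then stand; what a row does not reach is not made up. A row lasts 1/8 s, in which the tool goes at most 62.5 mm and 10.7 degrees, less where a joint would pass 70% of its speed; a pose out of reach is approached as far as the arm can. A call with a gripper value outside its range is refused whole. The fingers move at their own pace and stop on an object; the grip force is fixed at half the most. Time passes only in rows, so rows that do not move let the fingers close. It gives the time, the measured TCP pose, the force, the opening and the grip force at its end, in the units of the state.
- manip.state(): the state, without advancing time (a new reading comes with each control period).
- manip.grab_frame(name): name is "scene" or "side" or "wrist"; returns a dict with "image" (420x560x3 uint8, blue, green, red), "mtx" (3x3 intrinsics, pixels), "dist_coeffs" ([k1, k2, p1, p2, k3] as OpenCV has them; the pictures are not rectified), "eye" and "rotation" of the camera in the world. Camera axes: x right, y down, z forward; pixel columns grow to the right and rows downward; lengths in m; the calibration is good to about 2 mm. A picture is of the moment at which its call begins. There is no depth.
- manip.job_done(): hands the job in; it is judged then, once.
The state is a dict: "time": time; "joint_pos": joint angles; "joint_vel": joint speeds; "joint_efforts": joint torques, N m; "tool_pos": TCP position; "tool_rot": TCP orientation; "contact_force": force on the tool from outside, world axes, zero at the start; "ft_torque": the same for the moment, N m; "gripper_width": opening from 0.0 (shut) to 1.0 (fully open); "grasp_force": force on a finger pad.
Only numpy, scipy, OpenCV 4.12 (cv2) and the standard library are available. Lean on these libraries where they do the work, as an engineer would, in place of code of your own. Each camera call takes 0.05 s, during which the arm holds its last target. There are 200 camera calls.

### The job

Pack the wooden milk carton into the low crate together with the tin and the toaster, so that all three stand upright in one row on the crate's floor. There is room only once the tin and the toaster are slid along inside the crate; push them, without lifting them or tipping them over, then set the carton down gently rather than dropping it. Leave the other toys where they are.

Things in the scene. Friction and masses are not known exactly. Their poses are not given: they have to be found in the camera images.
- crate: Low open plywood crate, fastened to the shelf. Outside 216 mm (its x) by 94 mm (its y), rim 35 mm high; inside 200 x 78 mm, walls 8 mm, base 8 mm thick (inner depth 27 mm). Origin: centre of its underside on the shelf; x along its length. Two things (tin and toaster) stand in it, one towards each end, with gaps at both ends and a wider one between them; either can be at either end. No gap is wide enough for the carton until they are slid along.
- tin: Round aluminium toy tin with a small wooden lid knob (fixed on), 72 mm across, 70 mm tall, 82 mm with the knob; about 0.16 kg. Origin: centre of its underside; z up. Stands loose in the crate and slides along it when pushed above the rim.
- toaster: Plain wooden toy toaster block, two dark slots on top, 60 mm (its x, along the crate) by 70 mm (its y) by 84 mm tall; about 0.22 kg. Origin: centre of its underside; z up. Stands loose in the crate and slides along it when pushed above the rim; a push close above the rim does not topple it. Sliding tin and toaster together takes a few newtons.
- carton: Pale wooden toy milk carton, standing on the shelf: body 60 mm (its x) by 64 mm (its y), straight sides up to 88 mm, then a gable with a 10 mm thick ridge along its x, 112 mm tall in all; about 0.24 kg. Origin: centre of its underside; z up. Tin, toaster and carton in a row take 192 of the crate's 200 mm when the carton's x lies along the crate (196 mm turned a quarter).
- cups_a: Bystander: tower of four upside-down toy cups, 84 mm wide at the foot, 200 mm tall. Loose. Origin: centre of its underside.
- cups_b: Bystander: tower of three upside-down toy cups, 84 mm wide, 150 mm tall. Loose. Origin: centre of its underside.
- cups_c: Bystander: tower of two upside-down toy cups, 84 mm wide, 100 mm tall. Loose. Origin: centre of its underside.
- whale: Bystander: bath whale of firm silicone, 125 mm long, 60 mm high. Loose. Origin: centre of its underside; x to its tail.
- drill: Bystander: wooden toy drill lying on its side, 175 mm long, 44 mm high. Loose. Origin: centre of its underside (under the middle of the drill's barrel).
- pot: Bystander: aluminium toy pot, 94 mm wide, 55 mm tall, with one wooden handle that reaches 125 mm along its +y. Loose. Origin: centre of its underside.

How it is judged:
By the outcome, as a careful person would: the job done as asked, in the order asked, and still so for the second after the job is handed in, with the robot touching nothing.
It also fails if it takes over 58 s, if anything falls off the work surface, if the arm or the gripper's body presses on something with over 40 N, if the wrist force passes 120 N, or if a joint passes its speed limit or range.

## Working session

There is one attempt and no reset: what is moved stays moved. The work goes in short steps, Python scripts to look and compute and a tool call to move; the robot and the scene stay as the last step left them, time stands still between calls to the robot, and variables do not carry over. Pictures are saved under pics/ and viewed, at most 12 in all, crops included, and the job is handed in when it is done.

Besides the shell and the picture viewer there is one more tool, called after "Request:" as name(argument=value, ...), one argument or row to a line, values as JSON. servo_tool: Moves the arm, as the interface text tells. Its arguments: {"type":"object","properties":{"moves":{"type":"array"}},"required":["moves"]}

```bash
mkdir -p pics
cat > h.py <<'E'
import numpy as np, cv2, pickle
from plant import manip
def grab(n,f):
    d=manip.grab_frame(n); cv2.imwrite(f'pics/{f}.png',d['image']); pickle.dump(d,open(f'pics/{f}.pkl','wb')); return d
def load(f): return pickle.load(open(f'pics/{f}.pkl','rb'))
def R(d):
    r=np.array(d['rotation'],float)
    if r.shape==(3,3): return r
    from scipy.spatial.transform import Rotation as Q
    return Q.from_quat([r[1],r[2],r[3],r[0]]).as_matrix()
def at(d,px,z):
    u=cv2.undistortPoints(np.array([[px]],float),np.array(d['mtx']),np.array(d['dist_coeffs']))[0,0]
    v=R(d)@[u[0],u[1],1]; e=np.array(d['eye']); return e+v*(z-e[2])/v[2]
def proj(d,P):
    r=R(d).T; e=np.array(d['eye'])
    return cv2.projectPoints(np.array(P,float).reshape(-1,3),cv2.Rodrigues(r)[0],-r@e,np.array(d['mtx']),np.array(d['dist_coeffs']))[0].reshape(-1,2)
E
python3 - <<'E'
from h import *
for n in ('scene','side','wrist'):
    d=grab(n,n+'0'); print(n,d['eye'],np.round(d['rotation'],2).tolist(),d['mtx'][0][0])
s=manip.state(); print(s['time'],s['tool_pos'],s['tool_rot'])
E
```

```text
scene [ 0.90792764 -0.49688445  0.87001485] [-0.31, 0.92, 0.24, -0.09] 442.70174070203825
side [0.53630989 0.84425525 0.78565077] [0.0, -0.04, 0.91, -0.41] 457.2819495527245
wrist [ 0.31701774 -0.5425874   0.37314149] [0.11, 0.83, -0.54, -0.07] 352.03392341977434
0.15 [ 0.25516655 -0.57003282  0.24434497] [-7.97160727e-04  9.77952797e-01  2.08824538e-01 -6.66154884e-05]
```

View pics/scene0.png

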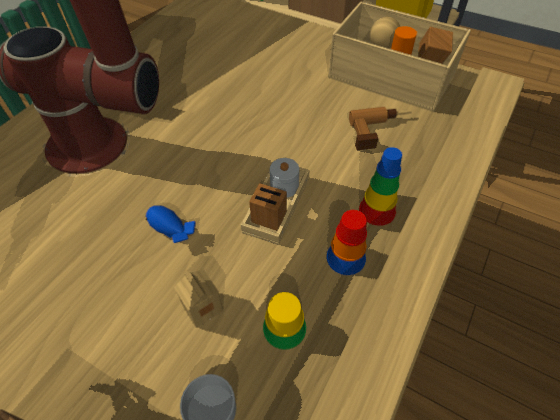

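View pics/side0.png

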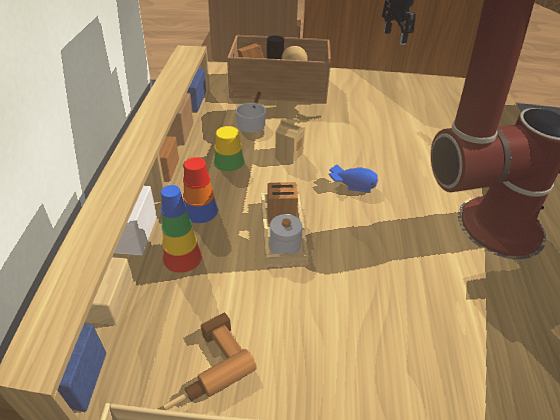

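The tin (285,175 in scene) and the toaster (268,207) stand in the crate, and the carton is at about (198,297). In the side view they are at (286,232), (282,197) and (290,142). I'll enlarge those areas.

Run:
```python
from h import *
def crop(f,x,y,w,h,k):
    return cv2.resize(load(f)['image'][y:y+h,x:x+w],None,fx=k,fy=k,interpolation=cv2.INTER_CUBIC)
a=crop('scene0',160,150,160,180,3.333333)  # 533x600
cv2.imwrite('pics/cs.png',crop('scene0',170,150,160,120,5)); cv2.imwrite('pics/cc.png',np.hstack([crop('scene0',165,262,66,75,6),crop('side0',262,110,66,75,6)]))
cv2.imwrite('pics/cside.png',crop('side0',230,170,100,100,6))
```

```text
(no output)
```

View pics/cc.png

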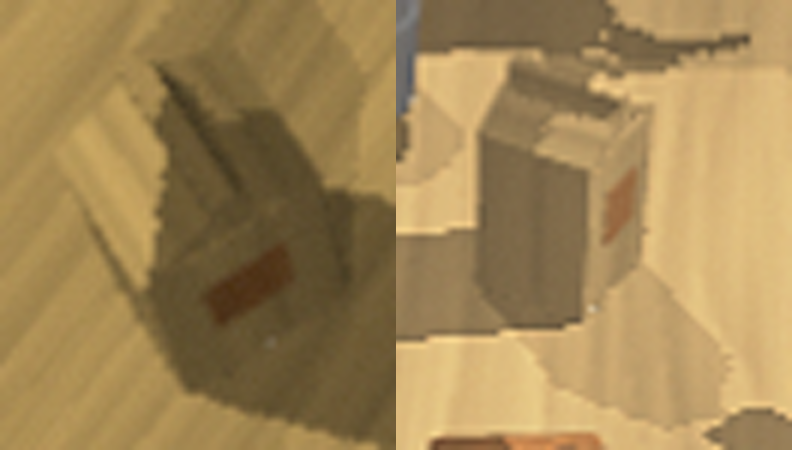

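View pics/cs.png

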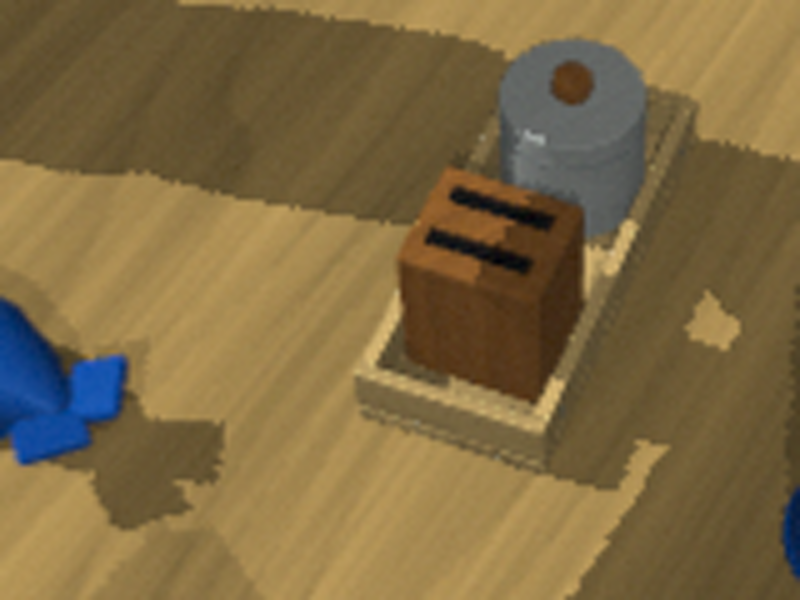

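View pics/cside.png

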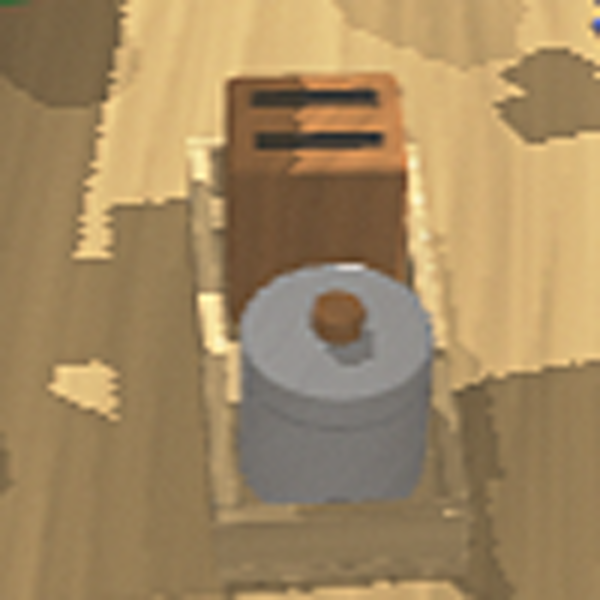

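Run:
```python
from h import *
S,D=load('scene0'),load('side0')
def p(d,l,z,t):
    q=np.array([at(d,x,z)[:2] for x in l])*1000; print(t,np.round(q).tolist(),'mean',np.round(q.mean(0))); return q
p(S,[(260,184),(286.6,191.6),(278,210.4),(250,202.4)],.092,'toast S')
p(D,[(268,183),(296.2,182.7),(297.8,198.7),(268,198)],.092,'toast D')
p(S,[(284.4,169.4)],.078,'tin S');p(D,[(286,225.2)],.078,'tin D')
p(S,[(241.4,224.8),(279,236),(309.4,170)],.035,'crate S');p(D,[(265.8,255.8),(308,255.8),(261.7,193.3)],.035,'crate D')
p(D,[(276,132.5),(293.8,137.5),(304.3,127.5)],.088,'carton eave D');p(D,[(276,157.5),(293.3,164.2),(302.7,154.2)],0,'carton bot D')
p(S,[(195.8,327)],0,'carton bot S');p(S,[(190.8,272.8),(205,293.7)],.112,'ridge S')
```

```text
toast S [[537.0, 48.0], [601.0, 58.0], [611.0, 2.0], [545.0, -9.0]] mean [574.  25.]
toast D [[602.0, 4.0], [535.0, -4.0], [529.0, 54.0], [597.0, 58.0]] mean [566.  28.]
tin S [[558.0, 125.0]] mean [558. 125.]
tin D [[551.0, 129.0]] mean [551. 129.]
crate S [[536.0, -38.0], [627.0, -23.0], [595.0, 188.0]] mean [586.  42.]
crate D [[591.0, 184.0], [499.0, 175.0], [620.0, -23.0]] mean [570. 112.]
carton eave D [[599.0, -222.0], [549.0, -202.0], [522.0, -256.0]] mean [ 557. -227.]
carton bot D [[598.0, -225.0], [546.0, -198.0], [521.0, -250.0]] mean [ 555. -225.]
carton bot S [[576.0, -279.0]] mean [ 576. -279.]
ridge S [[546.0, -224.0], [596.0, -246.0]] mean [ 571. -235.]
```

Request:
servo_tool(
  moves=[
    [[0, 0, 0, 0, 0, -10.6, 0], [0, 0, 0, 0, 0, -10.6, 0], [0, 0, 0, 0, 0, -10.6, 0], [0, 0, 0, 0, 0, -10.6, 0], [0, 0, 0, 0, 0, -10.6, 0], [0, 0, 0, 0, 0, -10.6, 0], [0, 0, 0, 0, 0, -10.7, 0], [43, 36, 0, 0, 0, 0, 0], [43, 36, 0, 0, 0, 0, 0], [43, 36, 0, 0, 0, 0, 0], [43, 36, 0, 0, 0, 0, 0], [43, 36, 0, 0, 0, 0, 0]],
  ],
)

```text
time: 1.65
tool_pos: [0.4025, -0.3297, 0.245]
tool_rot: [-0.0, 0.653, 0.757, 0.0]
contact_force: [0.8, 0.3, -0.5]
gripper_width: -0.002
grasp_force: 0.0
```

Request:
servo_tool(
  moves=[
    [[43, 36, 0, 0, 0, 0, 0], [43, 36, 0, 0, 0, 0, 0], [43, 36, 0, 0, 0, 0, 0], [43, 36, 0, 0, 0, 0, 0], [43, 36, 0, 0, 0, 0, 0], [40, 37, 0, 0, 0, 0, 0], [0, 0, 40, 0, 0, 0, 0], [0, 0, 40, 0, 0, 0, 0], [0, 0, 0, 0, 0, 0, 0]],
  ],
)

```text
time: 2.78
tool_pos: [0.5764, -0.0466, 0.1608]
tool_rot: [-0.004, 0.653, 0.757, -0.002]
contact_force: [0.1, -0.1, -0.0]
gripper_width: -0.002
grasp_force: 0.0
```

Run:
```python
from h import *
d=grab('wrist','w1'); s=manip.state(); print(s['time'],s['tool_pos'],s['tool_rot'],s['contact_force'],manip.tcp_to_tips,np.round(R(d),2).tolist(),d['eye'])
cv2.imwrite('pics/w1b.png',cv2.resize(d['image'],(800,600)))
```

```text
2.825 [ 0.57817077 -0.04715613  0.16379989] [-0.00166049  0.65332725  0.75707327 -0.00090502] [-0.19134373  0.80840934 -0.02004437] 0.014 [[0.99, 0.14, 0.03], [0.15, -0.95, -0.26], [-0.01, 0.26, -0.96]] [0.56783644 0.01993139 0.28991964]
```

View pics/w1b.png

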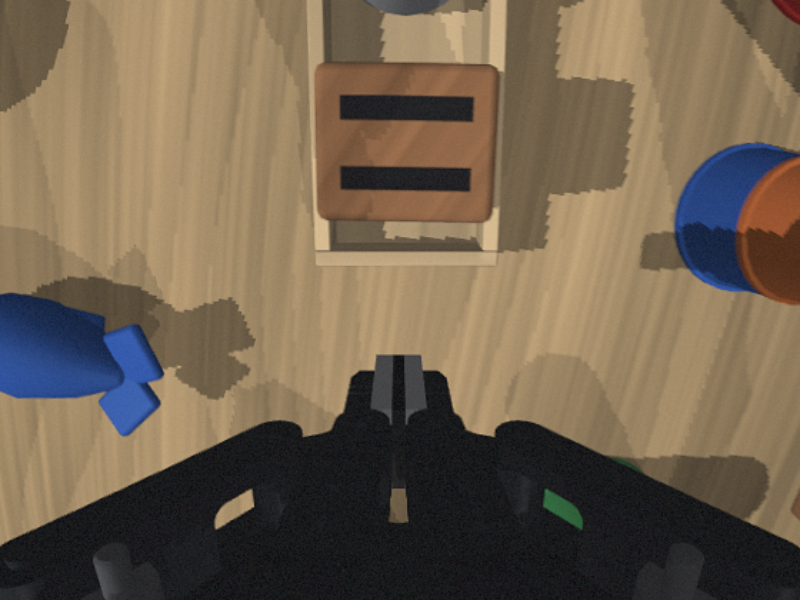

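The wrist view shows the crate's near end (corners 316,265 and 497,265), squarely aligned, with the toaster (316–498 by 64–220) centred ahead of the closed fingers. I'll measure these now.

Run:
```python
from h import *
d=load('w1'); u=np.array([-.146,.989]);v=np.array([.989,.146])
t=np.array([578.2,-47.2])
for n,x,z in [('crate L',(316,265),.035),('crate R',(497,265),.035),('rimLin far',(324,10),.035),('rimRout far',(505,10),.035),('toast',(317,64),.092),('toast',(496,64),.092),('toast',(494,220),.092),('toast',(317,220),.092),('tin near',(407,15),.078)]:
    q=at(d,np.array(x)/800*560,z)[:2]*1000; print(n,q.round(1),'rel tcp u,v',((q-t)@u).round(1),((q-t)@v).round(1))
```

```text
crate L [531.1 -39.4] rel tcp u,v 14.6 -45.4
crate R [624.  -25.5] rel tcp u,v 14.8 48.4
rimLin far [521.   83.1] rel tcp u,v 137.2 -37.6
rimRout far [605.1  95.5] rel tcp u,v 137.3 47.4
toast [531.2  49.7] rel tcp u,v 102.7 -32.3
toast [596.8  59.4] rel tcp u,v 102.7 34.0
toast [606.8   2.2] rel tcp u,v 44.7 35.5
toast [537.8  -8. ] rel tcp u,v 44.6 -34.2
tin near [561.3  75. ] rel tcp u,v 123.3 1.1
```

Request:
servo_tool(
  moves=[
    [[0, 1, 30, 0, 0, 0, 0], [0, 0, 40, 0, 0, 0, 0], [0, 0, 36, 0, 0, 0, 0], [0, 0, 0, 0, 0, 0, 0], [10, 0, 0, 0, 0, 0, 0], [10, 0, 0, 0, 0, 0, 0], [6, 0, 0, 0, 0, 0, 0], [0, 0, 0, 0, 0, 0, 0]],
  ],
)

```text
time: 3.82
tool_pos: [0.5768, -0.0209, 0.0601]
tool_rot: [0.0, 0.653, 0.757, 0.0]
contact_force: [-0.0, 0.2, -0.4]
gripper_width: -0.002
grasp_force: 0.0
```

Request:
servo_tool(
  moves=[
    [[4, 0, 0, 0, 0, 0, 0], [4, 0, 0, 0, 0, 0, 0], [4, 0, 0, 0, 0, 0, 0], [4, 0, 0, 0, 0, 0, 0], [4, 0, 0, 0, 0, 0, 0], [4, 0, 0, 0, 0, 0, 0]],
  ],
)

```text
time: 4.58
tool_pos: [0.573, 0.0023, 0.0594]
tool_rot: [0.0, 0.653, 0.757, -0.0]
contact_force: [-0.5, -2.2, 1.0]
gripper_width: -0.0
grasp_force: 0.6
```

Request:
servo_tool(
  moves=[
    [[4, 0, 0, 0, 0, 0, 0], [4, 0, 0, 0, 0, 0, 0], [4, 0, 0, 0, 0, 0, 0], [4, 0, 0, 0, 0, 0, 0], [3, 0, 0, 0, 0, 0, 0], [3, 0, 0, 0, 0, 0, 0], [0, 0, 0, 0, 0, 0, 0]],
  ],
)

```text
time: 5.45
tool_pos: [0.5695, 0.0242, 0.0591]
tool_rot: [-0.0, 0.653, 0.757, 0.0]
contact_force: [1.1, -1.3, -0.3]
gripper_width: 0.004
grasp_force: 0.0
```

Request:
servo_tool(
  moves=[
    [[2, 0, 0, 0, 0, 0, 0], [2, 0, 0, 0, 0, 0, 0], [1, 0, 0, 0, 0, 0, 0]],
  ],
)

```text
time: 5.82
tool_pos: [0.5691, 0.0288, 0.0594]
tool_rot: [0.0, 0.653, 0.757, -0.0]
contact_force: [1.0, -3.2, 0.6]
gripper_width: 0.002
grasp_force: 0.1
```

Run:
```python
from h import *
d=grab('wrist','w2')
cv2.imwrite('pics/w2b.png',cv2.resize(d['image'],(800,600)))
```

```text
(no output)
```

View pics/w2b.png

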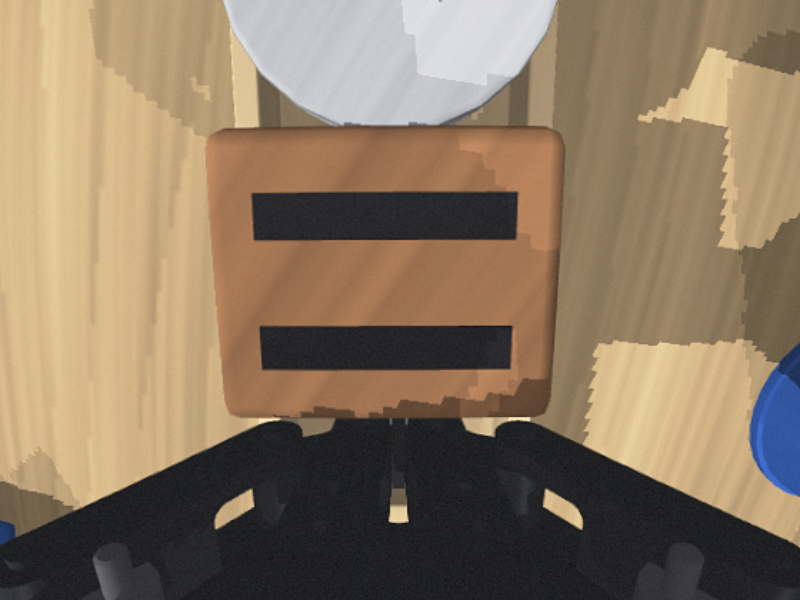

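The wrist view shows the toaster still square (206–565 by 128–417) and touching the tin at its far edge (y≈126). I'll push a little further until the force rises.

Request:
servo_tool(
  moves=[
    [[1, 0, 0, 0, 0, 0, 0], [1, 0, 0, 0, 0, 0, 0], [0, 0, 0, 0, 0, 0, 0]],
  ],
)

```text
time: 6.25
tool_pos: [0.5686, 0.0307, 0.0591]
tool_rot: [-0.0, 0.653, 0.757, -0.0]
contact_force: [0.3, -2.5, 0.3]
gripper_width: -0.001
grasp_force: 0.0
```

Request:
servo_tool(
  moves=[
    [[1, 0, 0, 0, 0, 0, 0], [0, 0, 0, 0, 0, 0, 0]],
  ],
)

```text
time: 6.5
tool_pos: [0.5686, 0.0314, 0.0592]
tool_rot: [0.0, 0.653, 0.757, -0.0]
contact_force: [0.4, -5.9, -1.3]
gripper_width: -0.003
grasp_force: 0.0
```

Request:
servo_tool(
  moves=[
    [[-15, 0, 0, 0, 0, 0, 0], [-15, 0, 0, 0, 0, 0, 0], [0, 0, -45, 0, 0, 0, 0], [0, 0, -50, 0, 0, 0, 0], [0, 0, -50, 0, 0, 0, 85], [-20, 0, -40, 0, 0, -9.6, 85]],
  ],
)

```text
time: 7.25
tool_pos: [0.5762, -0.0177, 0.2468]
tool_rot: [0.001, 0.585, 0.811, 0.001]
contact_force: [0.6, 0.4, 0.2]
gripper_width: 0.42
grasp_force: 0.0
```

Run:
```python
from h import *
d=grab('wrist','w3'); s=manip.state(); print(s['time'],s['tool_pos'],s['tool_rot'])
```

```text
7.3 [ 0.57905083 -0.02063989  0.25337179] [0.00552524 0.58437469 0.81146224 0.00217327]
```

Request:
servo_tool(
  moves=[
    [[-47, -1, 0, 0, 0, -9.6, 85], [-53, 8, 0, 0, 0, -9.6, 85], [-47, 17, 0, 0, 0, -9.6, 85], [-34, 20, 0, 0, 0, -9.6, 85], [-20, 15, 0, 0, 0, -9.6, 85], [0, 0, 0, 0, 0, 0, 85]],
  ],
)

```text
time: 8.05
tool_pos: [0.7271, -0.141, 0.2429]
tool_rot: [-0.001, 0.209, 0.978, 0.0]
contact_force: [-0.0, 0.6, 0.2]
gripper_width: 0.994
grasp_force: 0.0
```

Run:
```python
from h import *
s=manip.state(); print(s['time'],s['tool_pos'],s['tool_rot'])
```

```text
8.05 [ 0.72709765 -0.14097628  0.24288237] [-7.87761750e-04  2.08887612e-01  9.77939288e-01  3.07423784e-04]
```

Request:
servo_tool(
  moves=[
    [[27, -38, 0, 0, 0, 0, 85], [27, -38, 0, 0, 0, 0, 85], [27, -38, 0, 0, 0, 0, 85], [27, -39, 0, 0, 0, 0, 85], [0, 0, 0, 0, 0, 0, 85]],
  ],
)

```text
time: 8.68
tool_pos: [0.5625, -0.2374, 0.2442]
tool_rot: [-0.0, 0.211, 0.978, 0.0]
contact_force: [0.6, -0.0, -0.6]
gripper_width: 0.998
grasp_force: 0.0
```

Run:
```python
from h import *
d=grab('wrist','w4'); s=manip.state(); print(s['time'],s['tool_pos'],s['tool_rot'])
cv2.imwrite('pics/w4b.png',cv2.resize(d['image'],(800,600)))
```

```text
8.725 [ 0.56389601 -0.23671894  0.24438674] [7.16108481e-05 2.10041995e-01 9.77692339e-01 2.11617112e-04]
```

View pics/w4b.png

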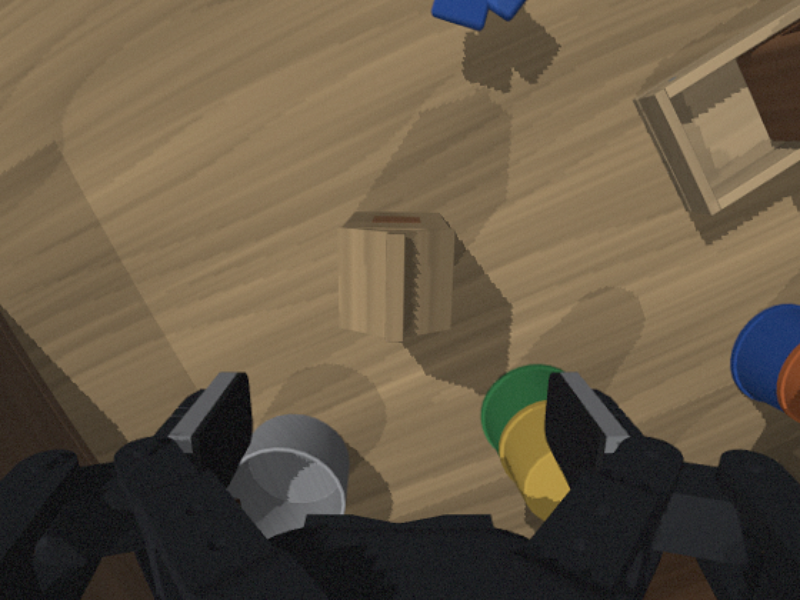

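The carton is nearly square to the gripper (eave corners 341,230; 341,328; 452,333; 454,238; ridge edge 406,234 to 403,341).

Run:
```python
from h import *
d=load('w4'); t=np.array([563.9,-236.7]); X=np.array([-.912,.411]);Y=np.array([.411,.912])
for n,x,z in [('eFL',(341,230),.088),('eNL',(341,328),.088),('eNR',(452,333),.088),('eFR',(454,238),.088),('rF',(406,234),.112),('rN',(403,341),.112)]:
    q=at(d,np.array(x)/800*560,z)[:2]*1000; print(n,q.round(1),'rel x,y',((q-t)@X).round(1),((q-t)@Y).round(1))
```

```text
eFL [ 524.3 -255.5] rel x,y 28.4 -33.4
eNL [ 577.2 -281.4] rel x,y -30.5 -35.3
eNR [ 607.7 -222. ] rel x,y -33.9 31.4
eFR [ 555.1 -198.7] rel x,y 23.6 31.0
rF [ 538.3 -221.7] rel x,y 29.5 3.2
rN [ 591.8 -247.5] rel x,y -29.9 1.6
```

Request:
servo_tool(
  moves=[
    [[-1, -2, 40, 0, 0, 1, 85], [0, 0, 40, 0, 0, 0, 85], [0, 0, 40, 0, 0, 0, 85], [0, 0, 30, 0, 0, 0, 85], [0, 0, 16, 0, 0, 0, 85], [0, 0, 10, 0, 0, 0, 85], [0, 0, 0, 0, 0, 0, 85]],
  ],
)

```text
time: 9.6
tool_pos: [0.566, -0.2383, 0.0684]
tool_rot: [0.0, 0.216, 0.976, 0.0]
contact_force: [0.2, -0.8, 0.7]
gripper_width: 0.996
grasp_force: 0.0
```

Request:
servo_tool(
  moves=[
    [[0, 0, 0, 0, 0, 0, 55], [0, 0, 0, 0, 0, 0, 55], [0, 0, 0, 0, 0, 0, 55], [0, 0, 0, 0, 0, 0, 55], [0, 0, 0, 0, 0, 0, 55], [0, 0, 0, 0, 0, 0, 55]],
  ],
)

```text
time: 10.35
tool_pos: [0.567, -0.2395, 0.0705]
tool_rot: [0.002, 0.216, 0.976, -0.001]
contact_force: [-1.3, -1.7, 6.3]
gripper_width: 0.744
grasp_force: 65.7
```

Request:
servo_tool(
  moves=[
    [[0, 0, -10, 0, 0, 0, 55], [0, 0, -30, 0, 0, 0, 55], [0, 0, -30, 0, 0, 0, 55], [0, 0, -35, 0, 0, 0, 55], [0, 0, 0, 0, 0, 9.5, 55], [0, 0, 0, 0, 0, 9.5, 55], [0, 0, 0, 0, 0, 9.5, 55], [0, 0, 0, 0, 0, 9.5, 55], [0, 0, 0, 0, 0, 9.5, 55], [0, 0, 0, 0, 0, 9.2, 55], [0, 0, 0, 0, 0, 0, 55]],
  ],
)

```text
time: 11.72
tool_pos: [0.5653, -0.2379, 0.1727]
tool_rot: [-0.001, 0.653, 0.757, 0.0]
contact_force: [-0.4, -0.2, -2.2]
gripper_width: 0.747
grasp_force: 66.5
```

Request:
servo_tool(
  moves=[
    [[20, 4, 0, 0, 0, 0, 55], [35, 6, 0, 0, 0, 0, 55], [40, 6, 0, 0, 0, 0, 55], [40, 6, 0, 0, 0, 0, 55], [40, 6, 0, 0, 0, 0, 55], [35, 6, 0, 0, 0, 0, 55], [20, 4, 0, 0, 0, 0, 55], [10, 2, 0, 0, 0, 0, 55], [0, 0, 0, 0, 0, 0, 55], [0, 0, 0, 0, 0, 0, 55]],
  ],
)

```text
time: 12.98
tool_pos: [0.5707, 0.004, 0.1732]
tool_rot: [0.0, 0.654, 0.756, -0.0]
contact_force: [-0.2, -0.6, -2.2]
gripper_width: 0.745
grasp_force: 66.6
```

Run:
```python
from h import *
d=grab('wrist','w5'); e=grab('side','s5'); f=grab('scene','c5'); s=manip.state(); print(s['time'],s['tool_pos'],s['tool_rot'])
k=lambda im,x,y,w,h,W,H: cv2.resize(im[y:y+h,x:x+w],(W,H),interpolation=cv2.INTER_CUBIC)
cv2.imwrite('pics/m5.png',np.hstack([k(d['image'],100,0,360,420,342,400),k(e['image'],230,110,114,100,456,400)]))
```

```text
13.125 [0.57068665 0.00401779 0.17327618] [ 1.17750878e-05  6.54470822e-01  7.56087256e-01 -6.68013762e-05]
```

View pics/m5.png

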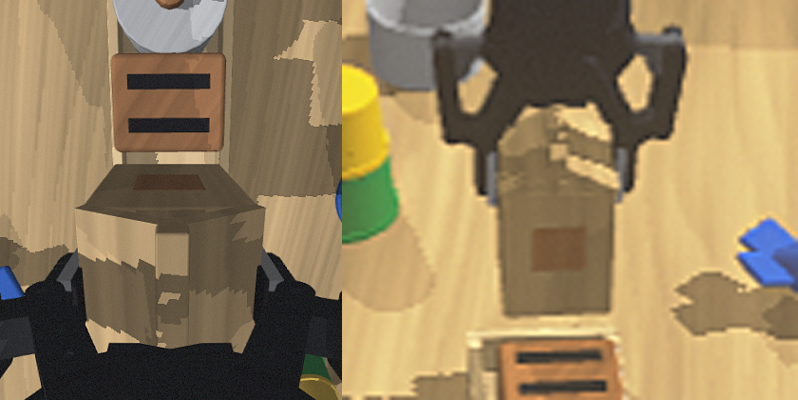

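The wrist view (left) shows the carton held square, its front eave at y≈208 and front bottom edge at y≈164, with the toaster's near edge at y≈151. The side view shows the carton hanging upright in the gripper.

Run:
```python
from h import *
d=load('w5'); s=360/342; t=np.array([578.2,-47.2]);u=np.array([-.146,.989]);v=np.array([.989,.146])
for n,x,z in [('eL',(77,208),.1905),('eR',(265,208),.1905),('bL',(117,164),.1025),('bR',(223,165),.1025),('toastL',(114,151),.092),('toastR',(223,151),.092),('toastFar',(113,54),.092),('far',(224,54),.092)]:
    q=at(d,(100+x[0]*s,x[1]*s*420/421),z)[:2]*1000; print(n,q.round(1),'u,v',((q-t)@u).round(1),((q-t)@v).round(1))
```

```text
eL [533.8  31.6] u,v 84.4 -32.5
eR [599.3  41.1] u,v 84.2 33.8
bL [534.4  32. ] u,v 84.7 -31.8
bR [598.   40.5] u,v 83.9 32.4
toastL [530.2  37.9] u,v 91.2 -35.0
toastR [598.3  47.7] u,v 91.0 33.7
toastFar [523.4  95.5] u,v 149.1 -33.4
far [588.7 104.9] u,v 148.9 32.6
```

Request:
servo_tool(
  moves=[
    [[2.5, 1, 0, 0, 0, 0, 55], [0, 0, 20, 0, 0, 0, 55], [0, 0, 25, 0, 0, 0, 55], [0, 0, 15, 0, 0, 0, 55], [0, 0, 0, 0, 0, 0, 55], [0, 0, 8, 0, 0, 0, 55], [0, 0, 6, 0, 0, 0, 55], [0, 0, 6, 0, 0, 0, 55], [0, 0, 0, 0, 0, 0, 55]],
  ],
)

```text
time: 14.25
tool_pos: [0.5709, 0.0075, 0.0927]
tool_rot: [-0.0, 0.654, 0.756, -0.0]
contact_force: [-0.0, 0.3, -3.6]
gripper_width: 0.745
grasp_force: 66.6
```

Run:
```python
from h import *
d=grab('wrist','w6'); e=grab('side','s6'); f=grab('scene','c6')
k=lambda im,x,y,w,h,W,H: cv2.resize(im[y:y+h,x:x+w],(W,H),interpolation=cv2.INTER_CUBIC)
cv2.imwrite('pics/m6.png',np.hstack([k(d['image'],100,0,360,420,342,400),k(f['image'],215,150,114,100,456,400)]))
```

```text
(no output)
```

View pics/m6.png

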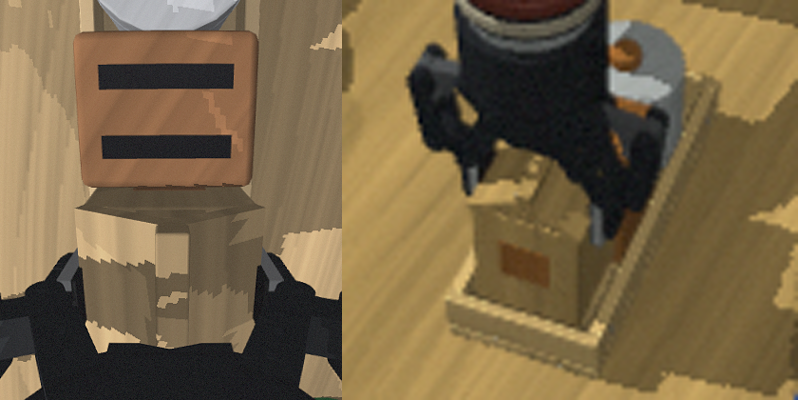

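The carton is already below the rim and clear of the toaster (edge y≈187) and the end wall, with no contact force. I'll lower it the rest of the way slowly.

Request:
servo_tool(
  moves=[
    [[0, 0, 4, 0, 0, 0, 55], [0, 0, 4, 0, 0, 0, 55], [0, 0, 2, 0, 0, 0, 55], [0, 0, 1, 0, 0, 0, 55], [0, 0, 0, 0, 0, 0, 55]],
  ],
)

```text
time: 15.02
tool_pos: [0.5712, 0.0075, 0.0822]
tool_rot: [-0.0, 0.654, 0.756, -0.0]
contact_force: [-0.6, 0.1, -2.0]
gripper_width: 0.747
grasp_force: 66.6
```

Request:
servo_tool(
  moves=[
    [[0, 0, 1, 0, 0, 0, 55], [0, 0, 1, 0, 0, 0, 55], [0, 0, 0, 0, 0, 0, 55]],
  ],
)

```text
time: 15.4
tool_pos: [0.5712, 0.0075, 0.0802]
tool_rot: [-0.0, 0.654, 0.756, -0.0]
contact_force: [-0.1, -0.0, -2.6]
gripper_width: 0.744
grasp_force: 66.6
```

Request:
servo_tool(
  moves=[
    [[0, 0, 0.7, 0, 0, 0, 55], [0, 0, 0.7, 0, 0, 0, 55], [0, 0, 0, 0, 0, 0, 55]],
  ],
)

```text
time: 15.78
tool_pos: [0.5712, 0.0075, 0.0788]
tool_rot: [-0.0, 0.654, 0.757, -0.0]
contact_force: [-0.2, -0.2, -2.4]
gripper_width: 0.747
grasp_force: 66.6
```

Request:
servo_tool(
  moves=[
    [[0, 0, 0.6, 0, 0, 0, 55], [0, 0, 0, 0, 0, 0, 55]],
  ],
)

```text
time: 16.02
tool_pos: [0.5714, 0.0075, 0.0786]
tool_rot: [0.0, 0.654, 0.756, 0.0]
contact_force: [-0.9, 0.4, -0.6]
gripper_width: 0.75
grasp_force: 66.8
```

Request:
servo_tool(
  moves=[
    [[0, 0, 0.5, 0, 0, 0, 55], [0, 0, 0, 0, 0, 0, 55], [0, 0, 0, 0, 0, 0, 66], [0, 0, 0, 0, 0, 0, 72], [0, 0, 0, 0, 0, 0, 80], [0, 0, 0, 0, 0, 0, 85], [0, 0, 0, 0, 0, 0, 85], [0, 0, 0, 0, 0, 0, 85]],
  ],
)

```text
time: 17.02
tool_pos: [0.5713, 0.0075, 0.0778]
tool_rot: [0.0, 0.654, 0.756, 0.0]
contact_force: [0.1, -0.2, 0.5]
gripper_width: 0.995
grasp_force: 0.0
```

Request:
servo_tool(
  moves=[
    [[0, 0, -10, 0, 0, 0, 85], [0, 0, -20, 0, 0, 0, 85], [0, 0, -40, 0, 0, 0, 85], [0, 0, -40, 0, 0, 0, 85], [0, 0, -40, 0, 0, 0, 85], [-50, 0, -20, 0, 0, 0, 85], [-60, 0, 0, 0, 0, 0, 85], [-60, 0, 0, 0, 0, 0, 85], [-60, 0, 0, 0, 0, 0, 85], [0, 0, 0, 0, 0, 0, 85]],
  ],
)

```text
time: 18.27
tool_pos: [0.6046, -0.224, 0.2495]
tool_rot: [0.001, 0.656, 0.755, -0.0]
contact_force: [-0.4, 0.6, -0.8]
gripper_width: 0.995
grasp_force: 0.0
```

Run:
```python
from h import *
e=grab('side','s7'); f=grab('scene','c7')
k=lambda im,x,y,w,h,W,H: cv2.resize(im[y:y+h,x:x+w],(W,H),interpolation=cv2.INTER_CUBIC)
cv2.imwrite('pics/m7.png',np.hstack([k(e['image'],230,150,100,120,400,480),k(f['image'],225,130,100,120,400,480)]))
s=manip.state(); print(s['time'],s['tool_pos'],s['contact_force'])
for n in ('side','scene'):
    a=load(n+'0')['image'].astype(int); b=load({'side':'s7','scene':'c7'}[n])['image'].astype(int)
    m=(abs(a-b).max(2)>40).astype(np.uint8); _,_,st,_=cv2.connectedComponentsWithStats(m); print(n,[r.tolist() for r in st[1:] if r[4]>25])
```

```text
18.375 [ 0.60460115 -0.22044025  0.2490998 ] [ 0.30418307  1.27117318 -0.10789831]
side [[382, 0, 33, 45, 837], [430, 0, 104, 193, 7962], [262, 7, 31, 6, 55], [530, 11, 30, 97, 1790], [247, 14, 60, 66, 1414], [124, 103, 60, 85, 1972], [167, 104, 154, 150, 6949], [525, 121, 35, 19, 117], [508, 127, 22, 25, 296], [512, 158, 48, 76, 794], [123, 171, 320, 168, 17778], [503, 181, 11, 5, 27], [492, 188, 59, 47, 477], [140, 194, 23, 54, 521], [390, 208, 55, 13, 375], [263, 219, 7, 18, 57], [238, 230, 12, 10, 69], [241, 267, 28, 5, 57]]
scene [[46, 0, 82, 51, 2492], [120, 0, 22, 23, 298], [95, 28, 39, 30, 609], [144, 39, 25, 27, 303], [0, 42, 5, 12, 30], [89, 48, 49, 34, 260], [64, 53, 5, 17, 55], [0, 57, 36, 51, 162], [99, 62, 291, 199, 20242], [84, 93, 6, 10, 29], [398, 155, 33, 41, 865], [0, 170, 76, 120, 2303], [319, 179, 11, 6, 26], [397, 196, 20, 11, 148], [179, 202, 187, 218, 14560], [307, 209, 11, 11, 68], [356, 229, 86, 133, 6032], [89, 378, 92, 42, 1764], [1, 412, 9, 8, 43]]
```

View pics/m7.png

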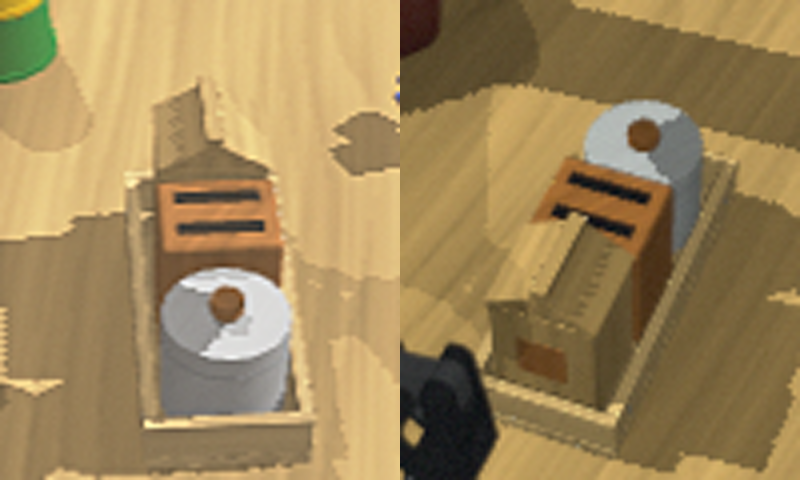

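Carton, toaster and tin all stand upright in one row inside the crate, and the arm is clear, so I'll hand the job in.

```bash
python3 -c "
from plant import manip
print(manip.job_done())"
```

```text
the job is handed in; nothing more can be done
None
```

I pushed the toaster and tin along the crate and set the carton down upright beside them on the crate floor; I handed the job in at about 18 s of the 58 s, with no verdict returned. The last picture shows all three in one row, and the arm never went near the other toys, though I did not check each of their positions individually.

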